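# Probe the board depth and lock the gauge

### The job

The depth gauge is still clamped at an old reading. Swing its orange-posted clamp lever fully open, lower the probe by its red knob until its tip just rests on the green board inside the aluminium case, gently so the board is not pressed hard (under 8 N), then swing the lever fully shut so that the slide is locked with the tip still on the board. Leave everything else on the bench where it is.

Things in the scene. Friction and masses are not known exactly. Their poses are not given: they have to be found in the camera images.
- gauge: fixed depth gauge: dark plate 250 x 200 x 20 mm, aluminium column and arm, blue slide head. Origin on the bench straight below the probe's vertical axis; z up; -x is its front (lever side), roughly towards the robot. Plate: x -105 to 145, y +-100 mm. Column, arm, head: x -60 to 100, y +-25 mm, top 122 mm above the bench; only the lever, rod and knob are higher
- knob_mid (a point): centre of the red knob on top of the probe rod, on the gauge's axis: upright cylinder 26 mm across, 30 mm high; its centre is 215 mm above the bench at probe travel 0 and sinks with the probe. It sits on the rod by a spring: 4 N per mm, up to 9 mm of give downward, none upward, so pushing down squeezes the spring before the rod moves
- probe_tip (a point): lower end of the steel probe rod (8 mm square, ball tip 6 mm across), 135 mm below the centre of the unpressed knob; 80 mm above the bench with the probe at 0
- probe (a joint): travel of the probe slide, m: 0 top, grows downward to 0.056; starts at 0 to 0.012. Unclamped, the rod and knob (about 0.1 kg) slide with 3 N of friction and 8 N per m/s of drag (about 2 N to push down) and stay where left; clamped, it takes over 15 N to shift them
- case: open aluminium case fixed on the plate under the probe, 80 x 80 x 45 mm, walls 4 mm; origin centre of underside, rim 65 mm above the bench. A fixed green circuit board fills it, bare in the middle; its top is 11 to 37 mm below the rim, different each time and not measured (the tip meets it at a travel of 0.026 to 0.052). Never load the board with more than 8 N
- lever (a joint): angle of the clamp lever about its vertical pivot, rad: 0 = fully open (slide free), 1.05 = fully shut (clamped); both are stops; grows counter-clockwise from above. The clamp bites from about 0.3. It turns with 0.16 N m (up to 0.27 while biting) of friction and stays where left. Starts at 1.0 to 1.05
- lever_post (a point): top centre of the upright orange post at the lever's end: 12 mm across, free from 130 to 167 mm above the bench, 70 mm from the pivot. In the gauge's frame it stands at (-106, +35) mm when open, (-106, -35) mm when shut, and swings round the front through (-115, 0) mm
- lever_pivot (a point): pivot of the clamp lever, top of its hub, on the gauge at (-45, 0, 131) mm
- gauge_block: loose steel block 12 x 30 x 35 mm standing on the gauge's plate; leave alone (origin centre of underside)
- spare_tip: loose brass spare tip, 30 mm high, on the gauge's plate; leave alone (origin centre of underside)
- spare_case: loose empty aluminium case 80 x 80 x 45 mm on the bench, not the one to measure; leave alone
- red_tin: loose red dish 64 mm across, 22 mm high; leave alone
- tape: loose yellow tape roll 76 mm across, 20 mm high; leave alone
- driver: loose screwdriver lying on the bench; leave alone
- flux_jar: loose amber jar 48 mm across, 60 mm high; leave alone

How it is judged (in metres and radians):
On the way, in this order (a step that is already met when the one before it is completed fails the run):
1. the clamp lever is open (value of joint lever below 0.2 rad), for 0.2 s.
2. with the lever open, the probe's tip touches the board (value of joint lever below 0.25 rad and contact force between probe and board_c0 above 0.3 N and z of board_c0 in the frame of probe_tip above -0.0035 m), for 0.1 s.
3. the lever is shut with the tip still on the board (value of joint lever above 0.85 rad and z of board_c0 in the frame of probe_tip above -0.0035 m), for 0.2 s.
At the end, for the whole second after the job is handed in: the clamp lever is shut (over 0.85 rad), the probe is at rest with its tip within 1.5 mm of the board's top, and the robot has let go (all of step 3 and linear speed of probe below 0.005 m/s); the robot touches nothing.
It fails at once if the probe loads the board with more than 8 N (contact force between probe and board_c0 above 8 N).
It fails at once if a bystander is moved by more than 30 mm (distance of any of gauge_block, spare_tip, spare_case, red_tin, tape, driver, flux_jar from where it was at the start of the episode above 0.03 m).
It also fails if it takes over 53 s, if anything falls off the work surface, if the arm or the gripper's body presses on something with over 40 N, if the wrist force passes 120 N, or if a joint passes its speed limit or range.

### The arm

A 6-joint arm with a two-finger parallel gripper is mounted at the origin on the work surface. World frame = base frame: x ahead of the robot, y to its left, z up, the work surface at z = 0. Lengths are in mm, angles in rad, forces in N, time in s.
With the tool pointing down it reaches from about 325 to 750 mm from the base axis. Payload 7.6 kg.
Tool frame: the origin (TCP) lies midway between the tips of the shut fingers; the grasp point (between the pads) lies 19 mm behind it (arm.pinch_z is the distance from the TCP to the grasp point, in mm); z points along the fingers, y is the direction in which the jaws open and shut (so a half turn about z gives the same grasp; the last joint's range is limited). The gripper opens to 85 mm and grips with 20 to 120 N. Pads are 22 mm wide; open, the fingers measure 114 mm over their backs; the gripper's body (76 mm by 85 mm) begins 54 mm behind the grasp point. The pads swing forward as they close: fully open they stand 13 mm farther back than shut.
Start: joints at [-1.336, 0.052, 1.401, -0, 1.689, -0.07], TCP at [157.579, -500.816, 210.823] pointing down, gripper open.
Joint ranges: [-2.9, 2.9], [-0.91, 2.17], [0.12, 2.37], [-1.06, 4.2], [0.26, 2.73], [-2.93, 2.93]. Speed limits (rad/s): [2.57, 2.57, 3.01, 3.14, 3.14, 3.14].

### API

Orientations are given as a rotation vector (axis times angle).
In Python, from station import arm, capture, calibration, hand_in, boxes_of, silhouettes gives the robot as it stands. The module is installed in compiled form; this text tells all that it offers.
- The arm moves only by the shell command python3 -m jog 'ROWS' [OPENING] [FORCE]. ROWS is JSON, a list of rows, each an object of numbers: "tx", "ty", "tz": the shift along the tool's x, y, z in units of 30 mm (1.0 is 30 mm); "ax", "ay", "az": the turn, a rotation vector about the tool's x, y, z in units of 4 degrees (1.0 is 4 degrees). In form: [{"tx": .., "ty": .., "tz": .., "ax": .., "ay": .., "az": ..}, ...]. A call has 1 to 10 rows; each row shifts and turns the pose as measured when the row begins, along the tool's axes as they then stand; what a row does not reach is not made up. A row lasts 1/12 s, in which the tool goes at most 41.7 mm and 7.16 degrees, less where a joint would pass 70% of its speed; a pose out of reach is approached as far as the arm can. A call with a number of a shift or a turn outside -1 to 1 is refused whole. A call with a gripper value outside its range is refused whole. OPENING is the opening, from 0 (shut) to 1 (fully open), set as the call begins (- or left out, the last holds). The fingers move at their own pace and stop on an object; FORCE is the grip in N (left out, the last holds). Time passes only in rows, so rows that do not move let the fingers close. It gives the time, the measured TCP pose, the force and the opening at its end, in the units of the state.
- arm.sense(): the state, without advancing time (a new reading comes with each control period).
- capture(name): name is "scene" or "top"; returns (picture, depth): 384x512x3 uint8, red, green, blue; 384x512 float32, mm along the optical axis (not along the pixel's ray), 0 where there is no reading.
- calibration(name): a dict with "intrinsics" (3x3 intrinsics, pixels), "dist" ([k1, k2, p1, p2, k3] as OpenCV has them; the pictures are not rectified), "origin" and "rotation" of the camera in the world. Camera axes: x right, y down, z forward; pixel columns grow to the right and rows downward; lengths in mm; the calibration is good to about 2 mm. A picture is of the moment at which its call begins. calibration takes no time and is no camera call.
- hand_in(): hands the job in, once; it reports no verdict.
Trained networks look in the newest picture that a camera, given by its name, has taken for a name from the list of things; names that differ only in an ending like _2 or _b are one class to them, and where a whole thing is asked for, a point or a joint stands for the part that bears it (a point fixed in the world has none). Each returns a list of dicts, best first, with "score" (0 to 1); they miss things now and then, are a little off and sometimes report something else, mostly with a low value. They report only what shows in the picture. A call takes as long as a camera call.
- boxes_of(name, camera): "location" ([column, row] in pixels, amid what is visible of it).
- silhouettes(name, camera): "mask" (384x512 bool, what is visible of it) and "location" ([column, row] in pixels, amid what is visible of it).
The state is a dict: "t": time; "qpos": joint angles; "qd": joint speeds; "effort": joint torques, N m; "ee_pos": TCP position; "tcp_rot": TCP orientation; "contact_force": force on the tool from outside, world axes, zero at the start; "torque": the same for the moment, N m; "grip_width": opening from 0.0 (shut) to 1.0 (fully open).
Only numpy, scipy, OpenCV 4.12 (cv2) and the standard library are available. Lean on these libraries where they do the work, as an engineer would, in place of code of your own. Each camera call takes 0.05 s, during which the arm holds its last target.

## Working session

There is one attempt and no reset: what is moved stays moved. The work goes in short steps, Python scripts to look and compute and a shell command to move; the robot and the scene stay as the last step left them, time stands still between calls to the robot, and variables do not carry over. Pictures are saved under pics/ and viewed, and the job is handed in when it is done.

```bash
mkdir -p pics; ls
python3 - <<'E'
from station import *
import cv2
print(arm.sense())
for n in("scene","top"):
    p,d=capture(n); cv2.imwrite(f"pics/{n}0.png",p[:,:,::-1]); c=calibration(n); print(n,c)
E
```

```text
pics
{'t': 0.0, 'qpos': array([-1.33631485e+00,  5.28323121e-02,  1.40175095e+00,  4.91559013e-06,
        1.68857957e+00, -7.03258261e-02]), 'qd': array([ 1.06216927e-03,  4.01418889e-04, -5.93965658e-04, -5.31413212e-04,
       -8.25963810e-04, -3.66901936e-05]), 'effort': array([-6.96473999e-04, -3.81671333e+01, -3.60184407e+01, -1.56771439e-04,
        6.11568539e-03,  1.17390326e-05]), 'ee_pos': array([ 157.48969651, -500.46988988,  209.96153792]), 'tcp_rot': array([-3.10363124e+00, -4.76702128e-01,  1.94472620e-04]), 'contact_force': array([0.39907049, 0.05751236, 0.03985855]), 'torque': array([-0.05583415, -0.01444149,  0.00800094]), 'grip_width': 0.9978689371939157}
scene {'intrinsics': array([[402.87675233,   0.        , 252.12516106],
       [  0.        , 402.87675233, 187.34521587],
       [  0.        ,   0.        ,   1.        ]]), 'dist': array([0.01335574, 0.        , 0.        , 0.        , 0.        ]), 'origin': array([ 977.38019689,  615.70986243, 1144.67811038]), 'rotation': array([-0.95746294, -2.65836545,  0.83846697])}
top {'intrinsics': array([[422.78062589,   0.        , 250.10564912],
       [  0.        , 422.78062589, 191.35209785],
       [  0.        ,   0.        ,   1.        ]]), 'dist': array([-0.07645935,  0.        ,  0.        ,  0.        ,  0.        ]), 'origin': array([ 481.20384492,   54.44524147, 1445.56668728]), 'rotation': array([-2.20384692,  2.16672753, -0.06626736])}
```

View pics/scene0.png

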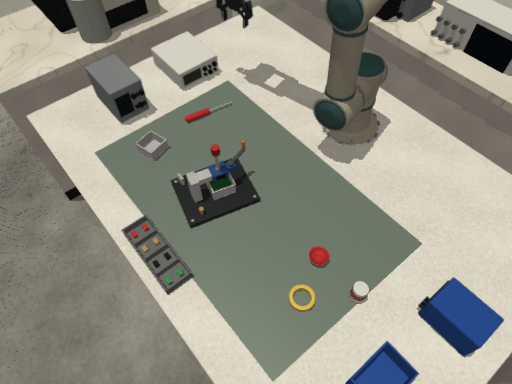

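View pics/top0.png

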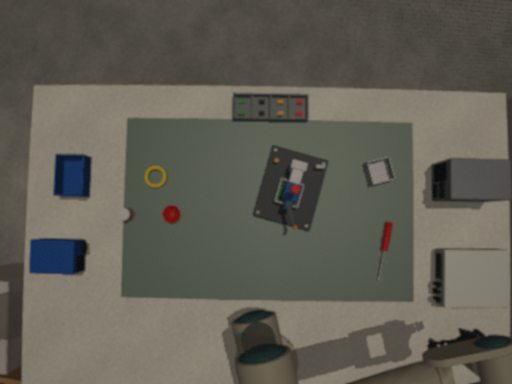

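The scene view shows the gauge at about (215,185), the red knob at (215,150) and the orange post at (242,146). In the top view the knob is at about (296,189) and the post at (296,227). Next I'll measure them.

```bash
cat > h.py <<'E'
import numpy as np, cv2
from station import *
from scipy.spatial.transform import Rotation as R
C={n:calibration(n) for n in("scene","top")}
def ray(n,uv):
    c=C[n]; p=cv2.undistortPoints(np.array([[uv]],float),c["intrinsics"],c["dist"])[0,0]
    M=R.from_rotvec(c["rotation"]).as_matrix(); return c["origin"],M@np.array([p[0],p[1],1.0])
def at(n,uv,depth): o,d=ray(n,uv); return o+d*depth
def atz(n,uv,z): o,d=ray(n,uv); return o+d*(z-o[2])/d[2]
def tri(a,b):
    (o1,d1),(o2,d2)=ray("scene",a),ray("top",b)
    d1=d1/np.linalg.norm(d1);d2=d2/np.linalg.norm(d2)
    s=np.linalg.lstsq(np.c_[d1,-d2],o2-o1,rcond=None)[0]
    p,q=o1+s[0]*d1,o2+s[1]*d2
    return (p+q)/2,np.linalg.norm(p-q)
def proj(n,X):
    c=C[n];M=R.from_rotvec(c["rotation"]).as_matrix();rv=cv2.Rodrigues(M.T)[0];t=-M.T@c["origin"]
    return cv2.projectPoints(np.array(X,float).reshape(-1,1,3),rv,t,c["intrinsics"],c["dist"])[0][:,0]
E
python3 - <<'E'
from h import *
im={}
for n in("scene","top"):
    p,d=capture(n); im[n]=(p,d)
    np.savez(f"{n}.npz",p=p,d=d)
for n in im:
    p,d=im[n]
    for k in("knob_mid","lever_post","lever_pivot","case","gauge"):
        for r in silhouettes(k,n)[:2]:
            m=r["mask"]; ys,xs=np.nonzero(m)
            print(n,k,round(r["score"],2),np.round(r["location"],1),m.sum(),xs.min(),xs.max(),ys.min(),ys.max(),np.round(at(n,r["location"],np.median(d[m])),0))
p=im["scene"][0][110:230,160:270]; cv2.imwrite("pics/s1.png",cv2.resize(p[:,:,::-1],None,fx=5,fy=5,interpolation=2))
p=im["top"][0][140:240,240:340]; cv2.imwrite("pics/t1.png",cv2.resize(p[:,:,::-1],None,fx=6,fy=6,interpolation=2))
print(arm.sense()["t"])
E
```

```text
scene knob_mid 0.56 [214.  192.7] 3424 172 260 140 227 [609. -45.  46.]
scene knob_mid 0.46 [213.  148.5] 87 211 219 145 156 [577. -68. 224.]
scene lever_pivot 0.91 [211.6 191.7] 3586 171 259 140 227 [614. -52.  47.]
scene case 0.74 [227.4 190.6] 245 208 236 175 198 [571. -22.  47.]
scene case 0.55 [358.2 292.4] 342 349 368 281 303 [500. 487.  49.]
scene gauge 0.61 [208.2 193.3] 3369 172 260 141 227 [625. -55.  45.]
scene gauge 0.5 [320.6 255.7] 295 309 329 247 264 [485. 331.  12.]
top knob_mid 0.72 [379.8 169.9] 638 364 394 157 185 [ 658. -382.    7.]
top knob_mid 0.52 [295.4 188.2] 60 291 299 185 193 [573. -69. 226.]
top lever_pivot 0.82 [292.8 184.5] 4040 254 327 146 229 [601. -81.  23.]
top gauge 0.93 [287.5 187. ] 3872 254 327 146 230 [592. -63.  22.]
0.7
```

Run:
```python
from h import *
for n in("scene","top"):
    z=np.load(n+".npz");p=z["p"];h=cv2.cvtColor(p,cv2.COLOR_RGB2HSV)
    H,S,V=h[...,0].astype(int),h[...,1],h[...,2]
    for nm,m in(("red",((H<5)|(H>174))&(S>140)&(V>60)),("orange",(H>=6)&(H<16)&(S>130)&(V>80))):
        k,l,st,c=cv2.connectedComponentsWithStats(m.astype(np.uint8))
        for i in range(1,k):
            if st[i,4]>5: print(n,nm,st[i],c[i])
```

```text
scene red [185 108  25  14 155] [196.92258065 114.72258065]
scene red [211 144   8  12  73] [214.78082192 149.4109589 ]
scene red [142 224   7   7  32] [144.90625 227.     ]
scene red [131 231   7   7  31] [134. 234.]
scene red [309 246  20  20 305] [318.52459016 255.45901639]
scene orange [242 140   3  10  28] [243.  144.5]
scene orange [350 289  15  12  48] [355.9375     296.35416667]
top red [297 100   5   5  20] [299.05 101.9 ]
top red [296 112   6   4  21] [298.57142857 113.28571429]
top red [291 185   9   8  58] [294.87931034 188.77586207]
top red [163 205  17  18 247] [170.97975709 213.8097166 ]
top red [381 222  12  29 193] [386.43523316 235.78756477]
top orange [293 225   5   4  15] [294.93333333 226.4       ]
top orange [  0 378  20   6  78] [  7.93589744 380.84615385]
```

View pics/s1.png

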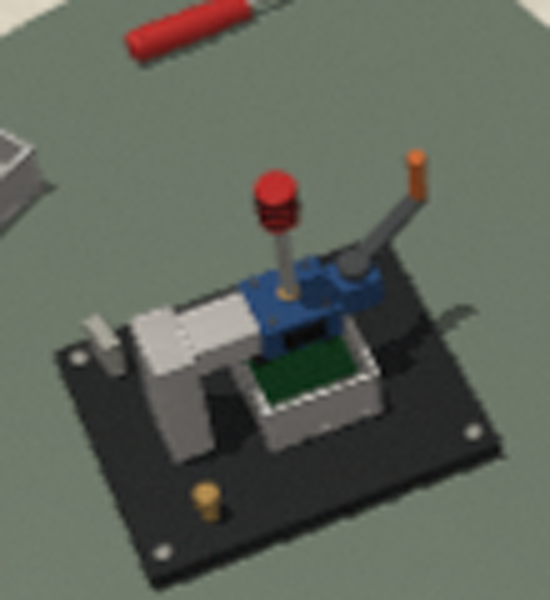

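View pics/t1.png

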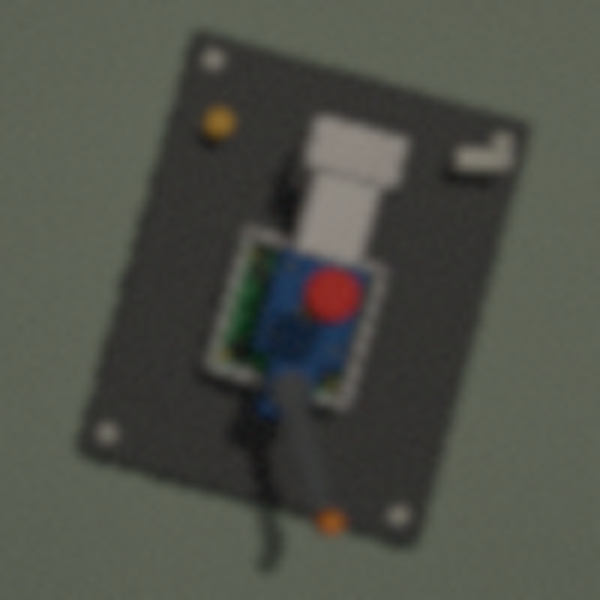

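Run:
```python
from h import *
print("knob",tri((214.8,149.4),(294.9,188.8)))
print("post",tri((243,144.5),(294.9,226.4)))
# plate corners from top via min-area rect of dark pixels
z=np.load("top.npz");p=z["p"]
m=(p.max(2)<62).astype(np.uint8); m[:140]=0;m[240:]=0;m[:,:240]=0;m[:,340:]=0
m=cv2.morphologyEx(m,cv2.MORPH_OPEN,np.ones((3,3)))
k,l,st,c=cv2.connectedComponentsWithStats(m); i=1+np.argmax(st[1:,4])
cn=max(cv2.findContours((l==i).astype(np.uint8),0,1)[0],key=cv2.contourArea)
W=np.array([atz("top",q[0],20)[:2] for q in cn],np.float32)
r=cv2.minAreaRect(W);print(st[i],r,cv2.boxPoints(r))
```

```text
knob (array([571.42963265, -68.50555539, 215.57876384]), np.float64(1.3738459682819069))
post (array([460.3456646 , -75.78448004, 149.30870969]), np.float64(3.205980252232666))
[ 255  148   70   83 2973] ((588.4434814453125, -71.63756561279297), (196.71405029296875, 250.60487365722656), 75.17491149902344) [[ 442.14566  -134.65941 ]
 [ 684.40826  -198.78145 ]
 [ 734.74133    -8.615723]
 [ 492.4787     55.506317]]
```

The measurements are consistent: knob at z≈215, post at z≈149, plate 250×197 with a yaw of -14.8°. The lever is shut. Next I'll estimate the board height and work out the waypoints.

Run:
```python
from h import *
for n,(r0,r1,c0,c1) in(("scene",(170,205,200,240)),("top",(178,202,270,306))):
    z=np.load(n+".npz");p=z["p"].astype(int);d=z["d"]
    m=np.zeros(d.shape,bool); m[r0:r1,c0:c1]=True
    m&=(p[...,1]>p[...,0]*1.6)&(p[...,1]>p[...,2]*1.4)
    P=np.array([at(n,(x,y),d[y,x]) for y,x in zip(*np.nonzero(m)) if d[y,x]>0])
    print(n,len(P),np.median(P,0),np.percentile(P[:,2],[10,25,50,75,90]))
# knob/plate depth references
z=np.load("top.npz");d=z["d"]
print("plate z",np.median([at("top",(x,y),d[y,x])[2] for x in range(265,272) for y in range(188,196)]))
z=np.load("scene.npz");d=z["d"]
print("plate z s",np.median([at("scene",(x,y),d[y,x])[2] for x in range(205,225) for y in range(205,209)]))
a=np.radians(-14.8);o=np.array([570.5,-67.5]);M=np.array([[np.cos(a),-np.sin(a)],[np.sin(a),np.cos(a)]])
for k in np.linspace(0,1.05,7):
    t=np.radians(150)+k; g=np.array([-45,0])+70*np.array([np.cos(t),np.sin(t)]); print(round(k,3),g.round(1),(o+M@g).round(1))
```

```text
scene 152 [568.82725643 -65.64188352  38.46530567] [35.20704397 36.61260302 38.46530567 40.03131311 41.58361519]
top 30 [575.03702379 -40.35962556  37.49534137] [34.81054135 36.74702    37.49534137 39.23875232 40.02057241]
plate z 19.58398940867812
plate z s 20.753589962861724
0.0 [-105.6   35. ] [477.3  -6.7]
0.175 [-110.8   23.9] [469.5 -16.1]
0.35 [-113.9   12.1] [463.4 -26.7]
0.525 [-1.15e+02 -1.00e-01] [459.3 -38.2]
0.7 [-113.9  -12.3] [457.2 -50.3]
0.875 [-110.7  -24.1] [457.3 -62.5]
1.05 [-105.5  -35.2] [459.5 -74.5]
```

Board z is about 38, which puts contact at a travel of about 42 mm. I'll move to above the post.

```bash
python3 -m jog '[{"tx":0.9,"ty":-0.68},{"tx":0.9,"ty":-0.68},{"tx":0.9,"ty":-0.68},{"tx":0.9,"ty":-0.68},{"tx":0.9,"ty":-0.68},{"tx":0.9,"ty":-0.68},{"tx":0.9,"ty":-0.68},{"tx":0.9,"ty":-0.68}]' 1 30
```

```text
invalid input
```

```bash
python3 -m jog '[{"tx":0.9,"ty":-0.68,"tz":0,"ax":0,"ay":0,"az":0},{"tx":0.9,"ty":-0.68,"tz":0,"ax":0,"ay":0,"az":0},{"tx":0.9,"ty":-0.68,"tz":0,"ax":0,"ay":0,"az":0},{"tx":0.9,"ty":-0.68,"tz":0,"ax":0,"ay":0,"az":0},{"tx":0.9,"ty":-0.68,"tz":0,"ax":0,"ay":0,"az":0},{"tx":0.9,"ty":-0.68,"tz":0,"ax":0,"ay":0,"az":0},{"tx":0.9,"ty":-0.68,"tz":0,"ax":0,"ay":0,"az":0},{"tx":0.9,"ty":-0.68,"tz":0,"ax":0,"ay":0,"az":0}]' 0.4 30
cat > d.py <<'E'
import sys; from h import *
s=arm.sense(); M=R.from_rotvec(s["tcp_rot"]).as_matrix(); y=M[:,1]
print("t %.2f"%s["t"],"tcp",s["ee_pos"].round(1),"F",s["contact_force"].round(2),"grip %.3f"%s["grip_width"],"yaw_y %.1f"%np.degrees(np.arctan2(y[1],y[0])),"zdir",M[:,2].round(3),"q",s["qpos"].round(2))
if len(sys.argv)>3:
    T=np.array(list(map(float,sys.argv[1:4]))); dl=M.T@(T-s["ee_pos"]); print("delta tool mm",dl.round(1),"units",(dl/30).round(2))
    w=float(sys.argv[4]) if len(sys.argv)>4 else -104.8
    G=np.c_[[np.sin(np.radians(w)),-np.cos(np.radians(w)),0],[np.cos(np.radians(w)),np.sin(np.radians(w)),0],[0,0,-1]]
    G[:,0]=np.cross(G[:,1],G[:,2]); print("turn units",(np.degrees(R.from_matrix(M.T@G).as_rotvec())/4).round(2))
E
python3 d.py 459.5 -75 200
```

```text
t: 1.37
ee_pos: [317.0, -275.5, 209.5]
tcp_rot: [3.108, 0.459, -0.001]
contact_force: [1.8, -0.7, 0.5]
grip_width: 0.399
t 1.37 tcp [ 317.  -275.5  209.5] F [ 1.83 -0.74  0.46] grip 0.399 yaw_y -73.2 zdir [-0. -0. -1.] q [-0.8  -0.25  1.69 -0.    1.71  0.47]
delta tool mm [ 194.4 -150.7    9.4] units [ 6.48 -5.02  0.31]
turn units [0.01 0.   7.9 ]
```

```bash
python3 -m jog '[{"tx":0.9,"ty":-0.7,"tz":0,"ax":0,"ay":0,"az":0},{"tx":0.9,"ty":-0.7,"tz":0,"ax":0,"ay":0,"az":0},{"tx":0.9,"ty":-0.7,"tz":0,"ax":0,"ay":0,"az":0},{"tx":0.9,"ty":-0.7,"tz":0,"ax":0,"ay":0,"az":0},{"tx":0.9,"ty":-0.7,"tz":0,"ax":0,"ay":0,"az":0},{"tx":0.9,"ty":-0.7,"tz":0,"ax":0,"ay":0,"az":0},{"tx":0.9,"ty":-0.7,"tz":0,"ax":0,"ay":0,"az":0}]'
python3 -m jog '[{"tx":0,"ty":0,"tz":0,"ax":0,"ay":0,"az":1},{"tx":0,"ty":0,"tz":0,"ax":0,"ay":0,"az":1},{"tx":0,"ty":0,"tz":0,"ax":0,"ay":0,"az":1},{"tx":0,"ty":0,"tz":0,"ax":0,"ay":0,"az":1},{"tx":0,"ty":0,"tz":0,"ax":0,"ay":0,"az":1},{"tx":0,"ty":0,"tz":0,"ax":0,"ay":0,"az":1},{"tx":0,"ty":0,"tz":0,"ax":0,"ay":0,"az":1},{"tx":0,"ty":0,"tz":0,"ax":0,"ay":0,"az":1}]'
python3 d.py 459.5 -75 200
```

```text
t: 1.95
ee_pos: [460.4, -68.8, 211.3]
tcp_rot: [3.104, 0.458, 0.007]
contact_force: [0.3, -1.6, 1.2]
grip_width: 0.399
t: 2.62
ee_pos: [463.7, -60.7, 211.0]
tcp_rot: [3.111, -0.434, 0.008]
contact_force: [0.2, 0.4, -0.6]
grip_width: 0.403
t 2.62 tcp [463.7 -60.7 211. ] F [ 0.21  0.38 -0.6 ] grip 0.403 yaw_y -105.9 zdir [ 0.005 -0.001 -1.   ] q [-0.21 -0.12  1.56 -0.    1.69  1.64]
delta tool mm [-0.1 14.9 11. ] units [-0.    0.5   0.37]
turn units [-0.   -0.07 -0.27]
```

```bash
python3 -m jog '[{"tx":0,"ty":0.5,"tz":0,"ax":0,"ay":0,"az":-0.25},{"tx":0,"ty":0,"tz":0,"ax":0,"ay":0,"az":0}]' 0.4; python3 d.py 459.8 -75 138
python3 - <<'E'
from h import *
for n,b in(("scene",(100,200,180,280)),("top",(160,260,240,340))):
    p,d=capture(n);cv2.imwrite(f"pics/{n}2.png",cv2.resize(p[b[0]:b[1],b[2]:b[3],::-1],None,fx=5,fy=5,interpolation=2))
E
```

```text
t: 2.78
ee_pos: [459.5, -75.1, 211.0]
tcp_rot: [3.114, -0.411, 0.008]
contact_force: [0.5, -0.0, 0.0]
grip_width: 0.398
t 2.78 tcp [459.5 -75.1 211. ] F [ 0.52 -0.02  0.  ] grip 0.398 yaw_y -105.0 zdir [ 0.005 -0.001 -1.   ] q [-0.24 -0.12  1.57  0.    1.69  1.59]
delta tool mm [-0.2 -0.1 73. ] units [-0.01 -0.    2.43]
turn units [-0.   -0.08 -0.06]
```

View pics/scene2.png

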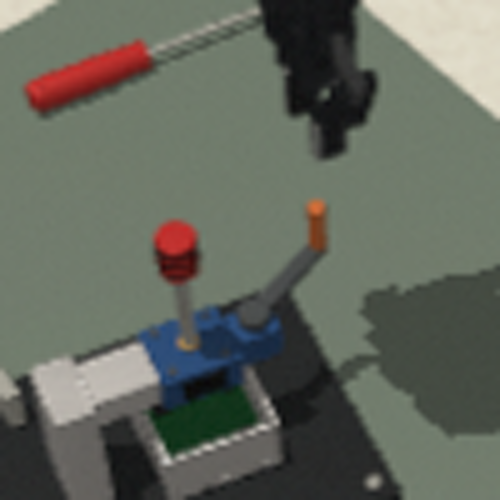

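The gripper hangs above the post (crop (317,205)). I'll go down while watching the force.

```bash
python3 -m jog '[{"tx":0,"ty":0,"tz":0.6,"ax":0,"ay":0,"az":0},{"tx":0,"ty":0,"tz":0.6,"ax":0,"ay":0,"az":0},{"tx":0,"ty":0,"tz":0.3,"ax":0,"ay":0,"az":0},{"tx":0,"ty":0,"tz":0.3,"ax":0,"ay":0,"az":0}]'; python3 d.py 459.8 -75 138
```

```text
t: 3.22
ee_pos: [462.3, -72.8, 158.4]
tcp_rot: [-3.114, 0.41, -0.02]
contact_force: [-0.4, 0.4, -0.5]
grip_width: 0.395
t 3.22 tcp [462.3 -72.8 158.4] F [-0.39  0.35 -0.54] grip 0.395 yaw_y -105.0 zdir [ 0.012 -0.001 -1.   ] q [-0.24 -0.1   1.65  0.    1.57  1.6 ]
delta tool mm [-2.1  2.9 20.4] units [-0.07  0.1   0.68]
turn units [-0.03 -0.18 -0.05]
```

```bash
python3 -m jog '[{"tx":-0.07,"ty":0.08,"tz":0.3,"ax":0,"ay":-0.15,"az":0},{"tx":0,"ty":0,"tz":0.3,"ax":0,"ay":0,"az":0},{"tx":0,"ty":0,"tz":0.08,"ax":0,"ay":0,"az":0}]'; python3 d.py 459.8 -75 138
python3 - <<'E'
from h import *
for n,b in(("scene",(100,200,180,280)),("top",(160,260,240,340))):
    p,d=capture(n);cv2.imwrite(f"pics/{n}3.png",cv2.resize(p[b[0]:b[1],b[2]:b[3],::-1],None,fx=5,fy=5,interpolation=2))
E
```

```text
t: 3.47
ee_pos: [459.1, -73.9, 135.2]
tcp_rot: [-3.112, 0.409, 0.001]
contact_force: [0.2, 0.3, -1.0]
grip_width: 0.4
t 3.47 tcp [459.1 -73.9 135.2] F [ 0.24  0.28 -1.04] grip 0.400 yaw_y -105.0 zdir [-0.001  0.003 -1.   ] q [-0.24 -0.08  1.68  0.    1.54  1.59]
delta tool mm [ 0.9  0.8 -2.8] units [ 0.03  0.03 -0.09]
turn units [-0.04  0.02 -0.04]
```

View pics/scene3.png

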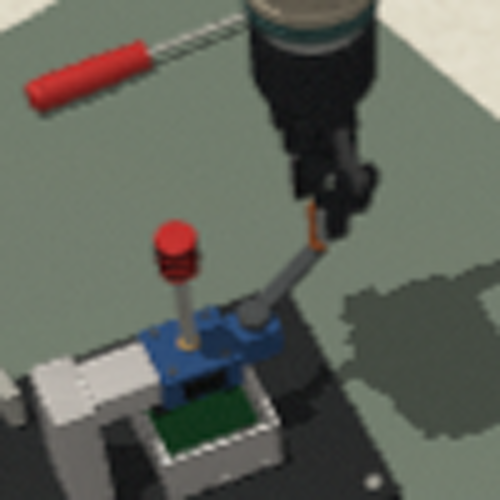

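The post stands between the fingers (crop (315,220)). I'll narrow the cage and swing the lever open along its arc.

```bash
python3 -m jog '[{"tx":0.03,"ty":0.03,"tz":0,"ax":0,"ay":0,"az":0},{"tx":0,"ty":0,"tz":0,"ax":0,"ay":0,"az":0},{"tx":0,"ty":0,"tz":0,"ax":0,"ay":0,"az":0}]' 0.22; python3 d.py 459.8 -75 138
python3 -m jog '[{"tx":-0.14,"ty":-0.27,"tz":0,"ax":0,"ay":0,"az":0},{"tx":-0.1,"ty":-0.29,"tz":0,"ax":0,"ay":0,"az":0},{"tx":-0.06,"ty":-0.3,"tz":0,"ax":0,"ay":0,"az":0},{"tx":-0.02,"ty":-0.3,"tz":0,"ax":0,"ay":0,"az":0}]'; python3 d.py 459.3 -38.2 136
```

```text
t: 3.82
ee_pos: [461.1, -75.5, 137.9]
tcp_rot: [-3.113, 0.409, -0.005]
contact_force: [-0.1, 0.2, 0.1]
grip_width: 0.224
t 3.82 tcp [461.1 -75.5 137.9] F [-0.13  0.24  0.13] grip 0.224 yaw_y -105.0 zdir [ 0.003  0.002 -1.   ] q [-0.24 -0.08  1.68  0.    1.54  1.59]
delta tool mm [-1.4 -0.2 -0.1] units [-0.05 -0.01 -0.  ]
turn units [-0.04 -0.04 -0.05]
t: 4.15
ee_pos: [459.7, -38.6, 138.7]
tcp_rot: [3.113, -0.415, 0.003]
contact_force: [-3.0, -2.4, 0.2]
grip_width: 0.221
t 4.15 tcp [459.7 -38.6 138.7] F [-3.05 -2.44  0.23] grip 0.221 yaw_y -105.2 zdir [ 0.002 -0.001 -1.   ] q [-0.16 -0.1   1.69 -0.    1.55  1.67]
delta tool mm [-0.5 -0.3  2.7] units [-0.02 -0.01  0.09]
turn units [ 0.   -0.03 -0.1 ]
```

```bash
python3 -m jog '[{"tx":0.02,"ty":-0.3,"tz":0.05,"ax":0,"ay":0,"az":0},{"tx":0.06,"ty":-0.3,"tz":0,"ax":0,"ay":0,"az":0},{"tx":0.1,"ty":-0.29,"tz":0,"ax":0,"ay":0,"az":0},{"tx":0.13,"ty":-0.24,"tz":0,"ax":0,"ay":0,"az":0}]'; python3 d.py 477.3 -6.7 138
python3 -m jog '[{"tx":0.06,"ty":-0.1,"tz":0,"ax":0,"ay":0,"az":0},{"tx":0,"ty":0,"tz":0,"ax":0,"ay":0,"az":0}]'; python3 d.py 477.3 -6.7 138
```

```text
t: 4.48
ee_pos: [478.4, -3.5, 137.4]
tcp_rot: [3.113, -0.412, 0.003]
contact_force: [-3.2, -1.5, 0.2]
grip_width: 0.219
t 4.48 tcp [478.4  -3.5 137.4] F [-3.22 -1.52  0.24] grip 0.219 yaw_y -105.1 zdir [ 0.002 -0.001 -1.   ] q [-0.08 -0.05  1.65 -0.    1.54  1.75]
delta tool mm [-0.3  3.4 -0.6] units [-0.01  0.11 -0.02]
turn units [ 0.01 -0.03 -0.07]
t: 4.65
ee_pos: [479.3, -3.0, 137.0]
tcp_rot: [3.103, -0.412, -0.01]
contact_force: [-3.8, -6.1, 3.7]
grip_width: 0.219
t 4.65 tcp [479.3  -3.  137. ] F [-3.83 -6.07  3.74] grip 0.219 yaw_y -105.1 zdir [-0.008 -0.01  -1.   ] q [-0.08 -0.04  1.64 -0.01  1.55  1.76]
delta tool mm [-1.   4.1 -0.9] units [-0.03  0.14 -0.03]
turn units [ 0.17  0.07 -0.08]
```

The force rose and the motion stopped, so the lever is at its open stop. I'll relieve the push and rise above the knob.

```bash
python3 -m jog '[{"tx":0,"ty":0.12,"tz":0,"ax":0,"ay":0,"az":0},{"tx":0,"ty":0,"tz":-0.5,"ax":0,"ay":0,"az":0},{"tx":0,"ty":0,"tz":-1,"ax":0,"ay":0,"az":0},{"tx":0,"ty":0,"tz":-1,"ax":0,"ay":0,"az":0},{"tx":0,"ty":0,"tz":-1,"ax":0,"ay":0,"az":0},{"tx":0,"ty":0,"tz":-0.3,"ax":0,"ay":0,"az":0}]' 0.25;python3 -m jog '[{"tx":0,"ty":0,"tz":0,"ax":0,"ay":0,"az":0}]' 0
python3 - <<'E'
from h import *
q={}
for n,b in(("scene",(100,200,180,280)),("top",(160,260,240,340))):
    p,d=capture(n);cv2.imwrite(f"pics/{n}4.png",cv2.resize(p[b[0]:b[1],b[2]:b[3],::-1],None,fx=5,fy=5,interpolation=2))
    h=cv2.cvtColor(p,cv2.COLOR_RGB2HSV);H,S,V=h[...,0].astype(int),h[...,1],h[...,2]
    for nm,m in(("red",((H<5)|(H>174))&(S>140)&(V>60)),("orange",(H>=6)&(H<16)&(S>130)&(V>80))):
        m[:130]=0;m[240:]=0;m[:,:200]=0;m[:,310:]=0
        k,l,st,c=cv2.connectedComponentsWithStats(m.astype(np.uint8))
        if k>1:
            i=1+np.argmax(st[1:,4]); q[n,nm]=c[i]; print(n,nm,st[i],c[i])
for k in("red","orange"):
    if ("scene",k) in q and ("top",k) in q: print(k,tri(q["scene",k],q["top",k]))
E
python3 d.py 571 -68 242
```

```text
t: 5.15
ee_pos: [481.4, -2.1, 251.4]
tcp_rot: [3.109, -0.407, -0.017]
contact_force: [-0.4, 0.2, 0.1]
grip_width: 0.251
t: 5.23
ee_pos: [482.9, -1.6, 253.6]
tcp_rot: [3.11, -0.406, -0.009]
contact_force: [-0.7, 0.6, 1.0]
grip_width: 0.127
scene red [211 144   8  12  73] [214.83561644 149.50684932]
scene orange [250 155   4  11  30] [251.9        159.86666667]
top red [291 185   9   8  58] [294.87931034 188.77586207]
red (array([571.47389476, -68.43969061, 215.18324037]), np.float64(1.5134535312733823))
t 5.33 tcp [482.   -1.7 251.3] F [ 0.44 -0.28  1.11] grip -0.001 yaw_y -104.9 zdir [-0.01  -0.004 -1.   ] q [-0.08 -0.07  1.44 -0.01  1.78  1.75]
delta tool mm [103.1  41.1   8.7] units [3.44 1.37 0.29]
turn units [ 0.1   0.12 -0.03]
```

View pics/scene4.png

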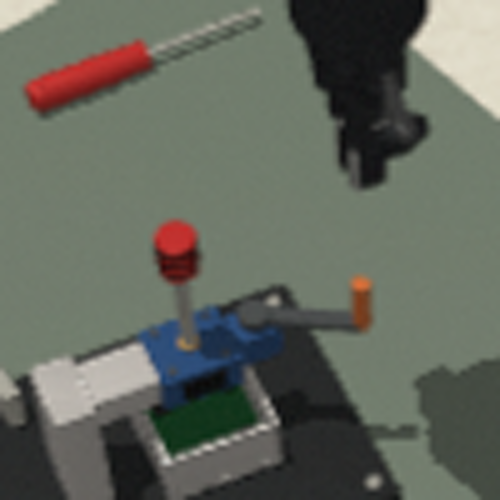

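View pics/top4.png

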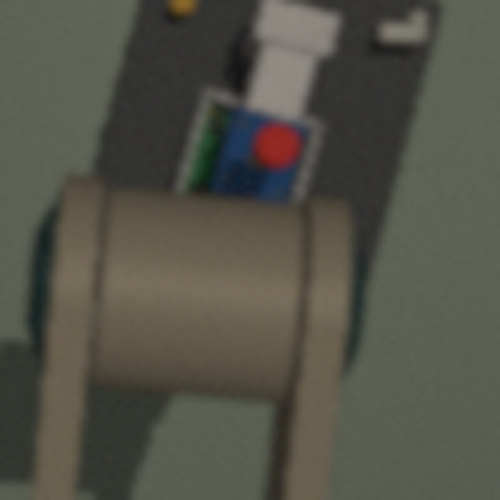

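The lever now points to the open side, with the post at crop (361,300). I'll check its angle numerically and move over the knob.

```bash
python3 - <<'E'
from h import *
p=atz("scene",(251.9,159.9),149);v=p[:2]-np.array([527,-56]);print(p,np.linalg.norm(v),"lever",np.radians((np.degrees(np.arctan2(v[1],v[0]))+14.8-150)%360))
E
python3 -m jog '[{"tx":0.8,"ty":0.35,"tz":0,"ax":0.1,"ay":0.1,"az":0},{"tx":0.9,"ty":0.35,"tz":0,"ax":0,"ay":0,"az":0},{"tx":0.9,"ty":0.35,"tz":0,"ax":0,"ay":0,"az":0},{"tx":0.7,"ty":0.25,"tz":0,"ax":0,"ay":0,"az":0},{"tx":0,"ty":0,"tz":0,"ax":0,"ay":0,"az":0}]' 0;python3 d.py 570.9 -68 240
```

```text
[477.46871452  -6.8970659  149.        ] 69.7455832175832 lever 0.0008521415304316265
t: 5.75
ee_pos: [569.1, -65.3, 240.3]
tcp_rot: [-3.113, 0.402, 0.02]
contact_force: [-1.1, 0.3, -0.6]
grip_width: 0.003
t 5.75 tcp [569.1 -65.3 240.3] F [-1.07  0.29 -0.56] grip 0.003 yaw_y -104.7 zdir [-0.012  0.005 -1.   ] q [-0.18  0.19  1.19  0.    1.77  1.65]
delta tool mm [2.4 2.2 0.2] units [0.08 0.07 0.01]
turn units [-0.02  0.19  0.02]
```

The lever angle is about 0.00, fully open. I'll centre on the knob and go down. Contact with the board can't happen above TCP z≈204.

```bash
python3 -m jog '[{"tx":0.08,"ty":0.07,"tz":0.1,"ax":0,"ay":0.19,"az":0},{"tx":0,"ty":0,"tz":0.1,"ax":0,"ay":0,"az":0},{"tx":0,"ty":0,"tz":0.1,"ax":0,"ay":0,"az":0}]';python3 d.py 570.9 -68 212
python3 -m jog '[{"tx":0,"ty":0,"tz":0.1,"ax":0,"ay":0,"az":0},{"tx":0,"ty":0,"tz":0.1,"ax":0,"ay":0,"az":0},{"tx":0,"ty":0,"tz":0.1,"ax":0,"ay":0,"az":0}]';python3 d.py 570.9 -68 212
```

```text
t: 6.0
ee_pos: [569.8, -67.7, 225.2]
tcp_rot: [-3.113, 0.402, 0.01]
contact_force: [0.1, -0.3, 0.3]
grip_width: 0.002
t 6.00 tcp [569.8 -67.7 225.2] F [ 0.05 -0.26  0.25] grip 0.002 yaw_y -104.7 zdir [-0.006  0.003 -1.   ] q [-0.18  0.19  1.22  0.    1.74  1.64]
delta tool mm [ 1.2  0.1 13.2] units [0.04 0.   0.44]
turn units [-0.02  0.09  0.02]
t: 6.25
ee_pos: [568.2, -66.1, 214.6]
tcp_rot: [-3.113, 0.4, 0.012]
contact_force: [-0.4, 0.2, -0.1]
grip_width: -0.003
t 6.25 tcp [568.2 -66.1 214.6] F [-0.42  0.18 -0.07] grip -0.003 yaw_y -104.6 zdir [-0.007  0.004 -1.   ] q [-0.18  0.19  1.24  0.    1.72  1.64]
delta tool mm [3.1 1.1 2.6] units [0.1  0.04 0.09]
turn units [-0.03  0.11  0.04]
```

There is still no upward force at z=214.6, so I'll look before going further.

```bash
python3 - <<'E'
from h import *
p,d=capture("scene");b=(110,210,170,270);cv2.imwrite("pics/scene5.png",cv2.resize(p[b[0]:b[1],b[2]:b[3],::-1],None,fx=6,fy=6,interpolation=2))
print((proj("scene",[arm.sense()["ee_pos"]])-[170,110])*6, proj("scene",[arm.sense()["ee_pos"]]))
E
python3 d.py 570.9 -68 212
```

```text
[[276.1875149  238.02874052]] [[216.03125248 149.67145675]]
t 6.30 tcp [568.  -66.  213.9] F [ 0.19 -0.45 -1.  ] grip -0.003 yaw_y -104.6 zdir [-0.008  0.004 -1.   ] q [-0.18  0.19  1.24  0.    1.72  1.64]
delta tool mm [3.3 1.2 1.8] units [0.11 0.04 0.06]
turn units [-0.02  0.13  0.04]
```

View pics/scene5.png

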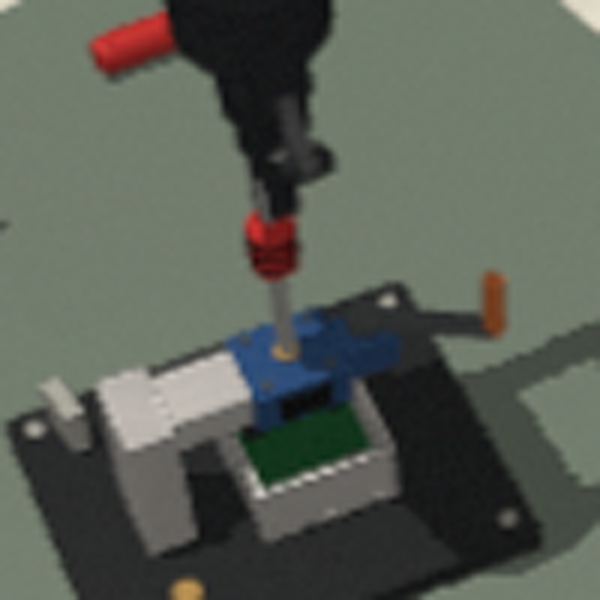

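Run:
```python
from h import *
t=np.linspace(0,6.283,40)
for zc in(215,210,205,203):
    X=np.array([[570.5+13*np.cos(a),-68+13*np.sin(a),zc+s*15] for a in t for s in(1,-1)])
    for n in("scene","top"):
        q=proj(n,X);print(zc,n,q.min(0).round(1),q.max(0).round(1),end=' | ')
    print()
```

```text
215 scene [210.1 142.9] [219.6 156. ] | 215 top [289.7 184.4] [299.6 194.1] | 
210 scene [210.3 144. ] [219.7 157. ] | 210 top [289.5 184.6] [299.4 194.2] | 
205 scene [210.5 145.1] [219.9 158.1] | 205 top [289.4 184.7] [299.2 194.3] | 
203 scene [210.5 145.5] [219.9 158.5] | 203 top [289.3 184.8] [299.1 194.3] |
```

Run:
```python
from h import *
print("pic4 tcp",(proj("scene",[[482,-1.7,251.3],[482,-1.7,265]])-[180,100])*5)
p,d=capture("scene")
r,c=slice(138,160,1),slice(208,224,2)
np.set_printoptions(linewidth=200)
for y in range(138,160): print(y,[tuple(p[y,x]) [0] for x in range(208,224)],[round(float(at("scene",(x,y),d[y,x])[2])) for x in range(211,220,2)],[round(float(at("scene",(x,y),d[y,x])[0])) for x in range(211,220,2)])
print((np.linalg.norm([0])))
s=arm.sense();print(s["ee_pos"],s["contact_force"],s["t"])
```

```text
pic4 tcp [[357.5238523  199.63086382]
 [357.28328412 183.92915741]]
138 [np.uint8(114), np.uint8(114), np.uint8(109), np.uint8(81), np.uint8(22), np.uint8(22), np.uint8(22), np.uint8(22), np.uint8(27), np.uint8(39), np.uint8(36), np.uint8(34), np.uint8(49), np.uint8(52), np.uint8(49), np.uint8(42)] [5, 285, 310, 329, 330] [456, 580, 587, 592, 588]
139 [np.uint8(114), np.uint8(114), np.uint8(112), np.uint8(91), np.uint8(40), np.uint8(24), np.uint8(20), np.uint8(19), np.uint8(27), np.uint8(30), np.uint8(28), np.uint8(28), np.uint8(40), np.uint8(48), np.uint8(46), np.uint8(57)] [5, 282, 302, 327, 328] [460, 581, 586, 593, 590]
140 [np.uint8(114), np.uint8(114), np.uint8(113), np.uint8(101), np.uint8(71), np.uint8(48), np.uint8(21), np.uint8(22), np.uint8(22), np.uint8(21), np.uint8(22), np.uint8(32), np.uint8(50), np.uint8(65), np.uint8(79), np.uint8(93)] [-2, 266, 297, 319, 324] [459, 576, 586, 592, 590]
141 [np.uint8(113), np.uint8(114), np.uint8(113), np.uint8(97), np.uint8(73), np.uint8(70), np.uint8(25), np.uint8(20), np.uint8(23), np.uint8(19), np.uint8(21), np.uint8(52), np.uint8
[... 4696 characters left out ...]
82, 184, 1] [508, 504, 574, 570, 487]
158 [np.uint8(114), np.uint8(115), np.uint8(115), np.uint8(114), np.uint8(114), np.uint8(114), np.uint8(106), np.uint8(93), np.uint8(91), np.uint8(96), np.uint8(107), np.uint8(114), np.uint8(113), np.uint8(114), np.uint8(115), np.uint8(115)] [0, -1, 178, 181, 3] [512, 505, 575, 571, 491]
159 [np.uint8(115), np.uint8(114), np.uint8(113), np.uint8(113), np.uint8(116), np.uint8(114), np.uint8(109), np.uint8(96), np.uint8(91), np.uint8(95), np.uint8(107), np.uint8(113), np.uint8(115), np.uint8(114), np.uint8(114), np.uint8(114)] [4, 4, 169, 180, -2] [516, 510, 573, 573, 491]
0.0
[568.11057301 -66.19193491 214.32518003] [0.35189294 0.17093314 0.55852705] 6.35
```

Depth puts the knob's top at about 228, and the fingertip appears just above it. So the real tip sits about 12 mm behind the TCP reading. I'll go on slowly by force.

```bash
python3 -m jog '[{"tx":0.11,"ty":0.04,"tz":0.05,"ax":0,"ay":0.12,"az":0},{"tx":0,"ty":0,"tz":0.0,"ax":0,"ay":0,"az":0}]';python3 d.py 570.9 -68 212
for i in 1; do python3 -m jog '[{"tx":0,"ty":0,"tz":0.07,"ax":0,"ay":0,"az":0},{"tx":0,"ty":0,"tz":0,"ax":0,"ay":0,"az":0}]'; python3 d.py 570.9 -68 208; done
python3 -m jog '[{"tx":0,"ty":0,"tz":0.07,"ax":0,"ay":0,"az":0},{"tx":0,"ty":0,"tz":0,"ax":0,"ay":0,"az":0}]'; python3 d.py 570.9 -68 208
```

```text
t: 6.52
ee_pos: [571.3, -68.1, 213.3]
tcp_rot: [-3.115, 0.399, -0.003]
contact_force: [0.4, -0.5, -0.4]
grip_width: -0.003
t 6.52 tcp [571.3 -68.1 213.3] F [ 0.39 -0.54 -0.44] grip -0.003 yaw_y -104.6 zdir [ 0.002  0.001 -1.   ] q [-0.18  0.19  1.24  0.    1.7   1.64]
delta tool mm [-0.4  0.   1.3] units [-0.01  0.    0.04]
turn units [-0.03 -0.03  0.05]
t: 6.68
ee_pos: [571.6, -68.1, 211.6]
tcp_rot: [-3.115, 0.399, -0.005]
contact_force: [0.1, 0.1, -0.7]
grip_width: -0.002
t 6.68 tcp [571.6 -68.1 211.6] F [ 0.07  0.07 -0.74] grip -0.002 yaw_y -104.6 zdir [ 0.004  0.001 -1.   ] q [-0.18  0.19  1.25  0.    1.7   1.64]
delta tool mm [-0.7  0.   3.6] units [-0.02  0.    0.12]
turn units [-0.03 -0.05  0.05]
t: 6.85
ee_pos: [571.7, -68.2, 209.6]
tcp_rot: [-3.115, 0.4, -0.006]
contact_force: [0.2, -0.6, -0.8]
grip_width: -0.001
t 6.85 tcp [571.7 -68.2 209.6] F [ 0.19 -0.56 -0.76] grip -0.001 yaw_y -104.6 zdir [ 0.004  0.001 -1.   ] q [-0.18  0.19  1.25  0.    1.69  1.64]
delta tool mm [-0.8  0.   1.6] units [-0.03  0.    0.05]
turn units [-0.03 -0.05  0.05]
```

Run:
```python
from h import *
p,d=capture("scene");b=(125,175,190,240);cv2.imwrite("pics/scene6.png",cv2.resize(p[b[0]:b[1],b[2]:b[3],::-1],None,fx=12,fy=12,interpolation=0))
print(arm.sense()["contact_force"])
```

```text
[ 0.14529231 -0.46916949 -0.55121861]
```

View pics/scene6.png

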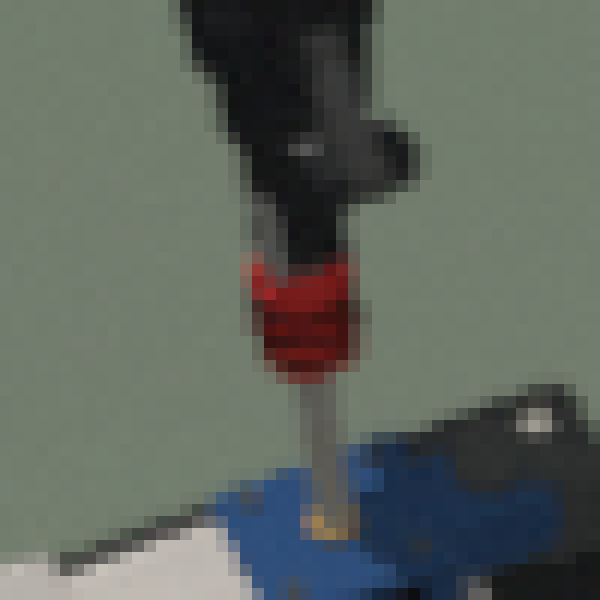

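```bash
for i in 1; do python3 -m jog '[{"tx":-0.02,"ty":0,"tz":0.07,"ax":0,"ay":0,"az":0},{"tx":0,"ty":0,"tz":0.07,"ax":0,"ay":0,"az":0}]'; done
python3 -m jog '[{"tx":0,"ty":0,"tz":0.07,"ax":0,"ay":0,"az":0},{"tx":0,"ty":0,"tz":0.07,"ax":0,"ay":0,"az":0}]'; python3 d.py 570.9 -68 208
python3 - <<'E'
from h import *
p,d=capture("scene");b=(125,175,190,240);cv2.imwrite("pics/scene7.png",cv2.resize(p[b[0]:b[1],b[2]:b[3],::-1],None,fx=12,fy=12,interpolation=0))
print(arm.sense()["contact_force"])
E
```

```text
t: 7.07
ee_pos: [571.4, -68.1, 206.0]
tcp_rot: [-3.115, 0.4, -0.008]
contact_force: [-0.5, 0.3, 1.9]
grip_width: 0.003
t: 7.23
ee_pos: [571.5, -68.1, 202.1]
tcp_rot: [-3.115, 0.4, -0.01]
contact_force: [-0.0, 0.4, 1.9]
grip_width: 0.003
t 7.23 tcp [571.5 -68.1 202.1] F [-0.01  0.36  1.93] grip 0.003 yaw_y -104.6 zdir [ 0.006  0.001 -1.   ] q [-0.18  0.19  1.27  0.    1.68  1.64]
delta tool mm [-0.6  0.  -5.9] units [-0.02  0.   -0.2 ]
turn units [-0.03 -0.09  0.04]
[-0.60533241 -0.28077379  1.48065002]
```

View pics/scene7.png

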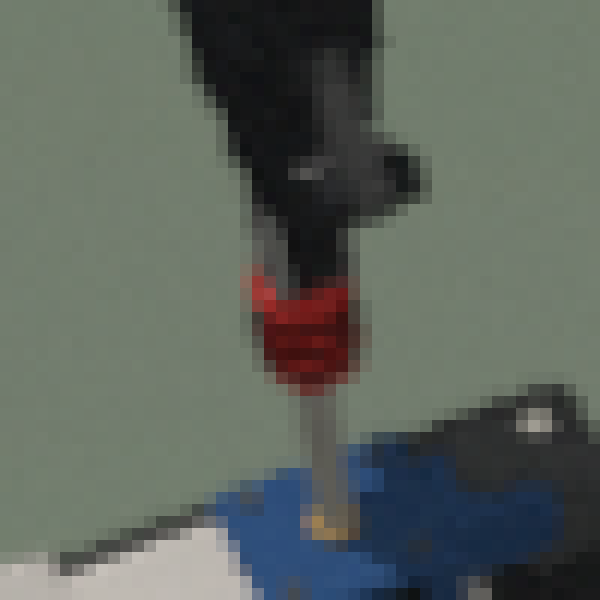

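Contact was made, with F≈1.9 N (sliding friction) and the knob following. I'll go down in single typed steps, with a force check between each that stops the chain.

```bash
cat > ck.py <<'E'
import sys; from station import arm
s=arm.sense(); print("t %.2f z %.2f Fz %.2f"%(s["t"],s["ee_pos"][2],s["contact_force"][2]), s["ee_pos"][:2].round(1))
sys.exit(0 if s["contact_force"][2]<float(sys.argv[1]) else 1)
E
J="python3 -m jog"; C="python3 ck.py 3.2"
$J '[{"tx":-0.02,"ty":0,"tz":0.05,"ax":0,"ay":-0.08,"az":0}]' >/dev/null; $C && $J '[{"tx":0,"ty":0,"tz":0.05,"ax":0,"ay":0,"az":0}]' >/dev/null; $C && $J '[{"tx":0,"ty":0,"tz":0.05,"ax":0,"ay":0,"az":0}]' >/dev/null; $C && $J '[{"tx":0,"ty":0,"tz":0.05,"ax":0,"ay":0,"az":0}]' >/dev/null; $C && $J '[{"tx":0,"ty":0,"tz":0.05,"ax":0,"ay":0,"az":0}]' >/dev/null; $C && $J '[{"tx":0,"ty":0,"tz":0.05,"ax":0,"ay":0,"az":0}]' >/dev/null; $C
```

```text
t 7.37 z 200.56 Fz 2.38 [571.1 -68. ]
t 7.45 z 199.19 Fz 1.43 [571.3 -68.1]
t 7.53 z 197.78 Fz 2.01 [571.4 -68.1]
t 7.62 z 196.19 Fz 1.96 [571.4 -68.1]
t 7.70 z 194.56 Fz 2.35 [571.3 -68.1]
t 7.78 z 192.91 Fz 2.07 [571.3 -68.1]
```

```bash
J="python3 -m jog"; C="python3 ck.py 3.2"
$J '[{"tx":-0.01,"ty":0,"tz":0.04,"ax":0,"ay":-0.05,"az":0}]' >/dev/null; $C && $J '[{"tx":0,"ty":0,"tz":0.04,"ax":0,"ay":0,"az":0}]' >/dev/null; $C && $J '[{"tx":0,"ty":0,"tz":0.04,"ax":0,"ay":0,"az":0}]' >/dev/null; $C && $J '[{"tx":0,"ty":0,"tz":0.04,"ax":0,"ay":0,"az":0}]' >/dev/null; $C && $J '[{"tx":0,"ty":0,"tz":0.04,"ax":0,"ay":0,"az":0}]' >/dev/null; $C && $J '[{"tx":0,"ty":0,"tz":0.04,"ax":0,"ay":0,"az":0}]' >/dev/null; $C && $J '[{"tx":0,"ty":0,"tz":0.04,"ax":0,"ay":0,"az":0}]' >/dev/null; $C && $J '[{"tx":0,"ty":0,"tz":0.04,"ax":0,"ay":0,"az":0}]' >/dev/null; $C
python3 - <<'E'
from h import *
p,d=capture("scene");b=(125,205,180,260);cv2.imwrite("pics/scene8.png",cv2.resize(p[b[0]:b[1],b[2]:b[3],::-1],None,fx=7,fy=7,interpolation=0))
E
```

```text
t 7.87 z 191.54 Fz 2.29 [571.1 -68. ]
t 7.95 z 190.24 Fz 2.35 [571.2 -68.1]
t 8.03 z 188.91 Fz 2.19 [571.3 -68.1]
t 8.12 z 187.59 Fz 3.65 [571.3 -68.1]
t 8.12 z 187.59 Fz 3.65 [571.3 -68.1]
t 8.12 z 187.59 Fz 3.65 [571.3 -68.1]
t 8.12 z 187.59 Fz 3.65 [571.3 -68.1]
t 8.12 z 187.59 Fz 3.65 [571.3 -68.1]
```

View pics/scene8.png

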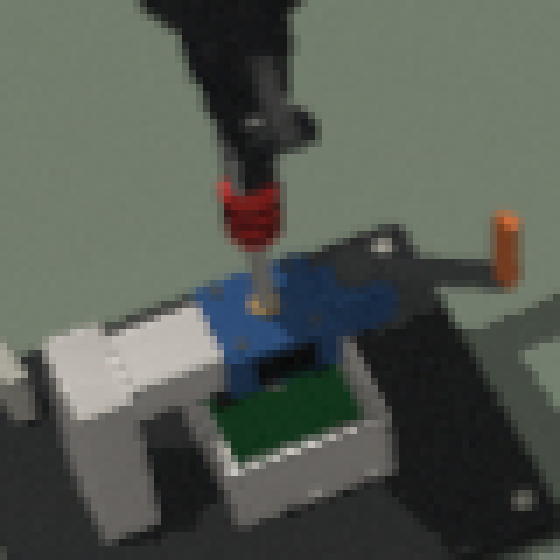

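The force stepped up to 3.65 N. I'll hold and re-read to see whether it persists.

```bash
python3 ck.py 3; python3 -m jog '[{"tx":0,"ty":0,"tz":0,"ax":0,"ay":0,"az":0}]'>/dev/null; python3 ck.py 3;  python3 -m jog '[{"tx":0,"ty":0,"tz":0,"ax":0,"ay":0,"az":0}]'>/dev/null; python3 ck.py 3
python3 - <<'E'
from h import *
for n in("top","scene"):
    p0=np.load(n+".npz")
    p=p0["p"];d=p0["d"];h=cv2.cvtColor(p,cv2.COLOR_RGB2HSV);H,S,V=h[...,0].astype(int),h[...,1],h[...,2]
    m=((H<5)|(H>174))&(S>140)&(V>110)
    m[:130]=0;m[215:]=0;m[:,:200]=0;m[:,310:]=0
    print(n,"initial knob z",np.sort([round(float(at(n,(x,y),d[y,x])[2])) for y,x in zip(*np.nonzero(m))]))
p,d=capture("scene")
h=cv2.cvtColor(p,cv2.COLOR_RGB2HSV);H,S,V=h[...,0].astype(int),h[...,1],h[...,2]
m=((H<5)|(H>174))&(S>140)&(V>50);m[:130]=0;m[205:]=0;m[:,:205]=0;m[:,225:]=0
ys,xs=np.nonzero(m);print(len(ys),ys.min(),ys.max(),xs.min(),xs.max())
p,d=np.load("scene.npz")["p"],0
h=cv2.cvtColor(p,cv2.COLOR_RGB2HSV);H,S,V=h[...,0].astype(int),h[...,1],h[...,2]
m=((H<5)|(H>174))&(S>140)&(V>50);m[:130]=0;m[205:]=0;m[:,:205]=0;m[:,225:]=0
ys,xs=np.nonzero(m);print(len(ys),ys.min(),ys.max(),xs.min(),xs.max())
E
```

```text
t 8.17 z 187.24 Fz 1.32 [571.2 -68. ]
t 8.25 z 187.12 Fz 2.11 [571.2 -68. ]
t 8.33 z 187.09 Fz 2.31 [571.2 -68. ]
top initial knob z [ 220  221  222  222  223  223  223  224  224  224  224  224  225  225
  225  225  225  226  226  226  226  226  226  226  226  226  226  226
  226  227  227  227  227  227  227  227  228  228  228  229  229  229
  229  229  229  230  231  232 1446]
scene initial knob z [  1   4 222 223 224 224 225 225 225 226 226 226 227 227 227 227 227 227
 227 228 228 228 228 228 228 228 228 228 229 229 229 229 229 229 229 229
 229 230 230 230 230 231 231 231]
54 151 159 212 219
80 144 155 211 218
```

That was only noise. The force is back at about 2.1 N, so the probe is still sliding. Travel is about 24 mm and the board is expected near TCP z≈169, so I'll continue.

```bash
J="python3 -m jog"; C="python3 ck.py 3.3"
$J '[{"tx":-0.01,"ty":0,"tz":0.04,"ax":0,"ay":-0.05,"az":0}]' >/dev/null; $C && $J '[{"tx":0,"ty":0,"tz":0.04,"ax":0,"ay":0,"az":0}]' >/dev/null; $C && $J '[{"tx":0,"ty":0,"tz":0.04,"ax":0,"ay":0,"az":0}]' >/dev/null; $C && $J '[{"tx":0,"ty":0,"tz":0.04,"ax":0,"ay":0,"az":0}]' >/dev/null; $C && $J '[{"tx":0,"ty":0,"tz":0.04,"ax":0,"ay":0,"az":0}]' >/dev/null; $C && $J '[{"tx":0,"ty":0,"tz":0.04,"ax":0,"ay":0,"az":0}]' >/dev/null; $C && $J '[{"tx":0,"ty":0,"tz":0.04,"ax":0,"ay":0,"az":0}]' >/dev/null; $C && $J '[{"tx":0,"ty":0,"tz":0.04,"ax":0,"ay":0,"az":0}]' >/dev/null; $C && $J '[{"tx":0,"ty":0,"tz":0.04,"ax":0,"ay":0,"az":0}]' >/dev/null; $C
```

```text
t 8.47 z 186.26 Fz 2.04 [571.1 -68. ]
t 8.55 z 185.11 Fz 1.49 [571.2 -68. ]
t 8.63 z 183.88 Fz 2.76 [571.2 -68. ]
t 8.72 z 182.53 Fz 1.41 [571.2 -68. ]
t 8.80 z 181.20 Fz 2.33 [571.1 -68. ]
t 8.88 z 179.82 Fz 2.35 [571.1 -68. ]
t 8.97 z 178.47 Fz 2.36 [571.1 -68. ]
t 9.05 z 177.09 Fz 2.12 [571.1 -68. ]
t 9.13 z 175.76 Fz 2.49 [571.1 -68. ]
```

Finer steps from here.

```bash
J="python3 -m jog"; C="python3 ck.py 3.4"
$J '[{"tx":-0.01,"ty":0,"tz":0.02,"ax":0,"ay":0,"az":0}]' >/dev/null; $C && $J '[{"tx":0,"ty":0,"tz":0.02,"ax":0,"ay":0,"az":0}]' >/dev/null; $C && $J '[{"tx":0,"ty":0,"tz":0.02,"ax":0,"ay":0,"az":0}]' >/dev/null; $C && $J '[{"tx":0,"ty":0,"tz":0.02,"ax":0,"ay":0,"az":0}]' >/dev/null; $C && $J '[{"tx":0,"ty":0,"tz":0.02,"ax":0,"ay":0,"az":0}]' >/dev/null; $C && $J '[{"tx":0,"ty":0,"tz":0.02,"ax":0,"ay":0,"az":0}]' >/dev/null; $C && $J '[{"tx":0,"ty":0,"tz":0.02,"ax":0,"ay":0,"az":0}]' >/dev/null; $C && $J '[{"tx":0,"ty":0,"tz":0.02,"ax":0,"ay":0,"az":0}]' >/dev/null; $C && $J '[{"tx":0,"ty":0,"tz":0.02,"ax":0,"ay":0,"az":0}]' >/dev/null; $C
```

```text
t 9.22 z 174.89 Fz 2.67 [570.9 -68. ]
t 9.30 z 174.28 Fz 1.96 [571. -68.]
t 9.38 z 173.65 Fz 2.85 [571. -68.]
t 9.47 z 173.02 Fz 2.78 [571. -68.]
t 9.55 z 172.38 Fz 2.22 [571. -68.]
t 9.63 z 171.75 Fz 1.73 [571. -68.]
t 9.72 z 171.10 Fz 2.64 [571. -68.]
t 9.80 z 170.46 Fz 1.92 [571. -68.]
t 9.88 z 169.81 Fz 1.94 [571. -68.]
```

```bash
J="python3 -m jog"; C="python3 ck.py 3.4"
$J '[{"tx":0,"ty":0,"tz":0.02,"ax":0,"ay":0,"az":0}]' >/dev/null; $C && $J '[{"tx":0,"ty":0,"tz":0.02,"ax":0,"ay":0,"az":0}]' >/dev/null; $C && $J '[{"tx":0,"ty":0,"tz":0.02,"ax":0,"ay":0,"az":0}]' >/dev/null; $C && $J '[{"tx":0,"ty":0,"tz":0.02,"ax":0,"ay":0,"az":0}]' >/dev/null; $C && $J '[{"tx":0,"ty":0,"tz":0.02,"ax":0,"ay":0,"az":0}]' >/dev/null; $C && $J '[{"tx":0,"ty":0,"tz":0.02,"ax":0,"ay":0,"az":0}]' >/dev/null; $C && $J '[{"tx":0,"ty":0,"tz":0.02,"ax":0,"ay":0,"az":0}]' >/dev/null; $C && $J '[{"tx":0,"ty":0,"tz":0.02,"ax":0,"ay":0,"az":0}]' >/dev/null; $C && $J '[{"tx":0,"ty":0,"tz":0.02,"ax":0,"ay":0,"az":0}]' >/dev/null; $C
```

```text
t 9.97 z 169.13 Fz 1.41 [571. -68.]
t 10.05 z 168.46 Fz 2.13 [571. -68.]
t 10.13 z 167.84 Fz 2.96 [571. -68.]
t 10.22 z 167.37 Fz 4.18 [571.1 -68. ]
t 10.22 z 167.37 Fz 4.18 [571.1 -68. ]
t 10.22 z 167.37 Fz 4.18 [571.1 -68. ]
t 10.22 z 167.37 Fz 4.18 [571.1 -68. ]
t 10.22 z 167.37 Fz 4.18 [571.1 -68. ]
t 10.22 z 167.37 Fz 4.18 [571.1 -68. ]
```

```bash
J="python3 -m jog"; C="python3 ck.py 9"
$J '[{"tx":0,"ty":0,"tz":0,"ax":0,"ay":0,"az":0}]' >/dev/null; $C ; $J '[{"tx":0,"ty":0,"tz":0,"ax":0,"ay":0,"az":0}]' >/dev/null; $C;  $J '[{"tx":0,"ty":0,"tz":0,"ax":0,"ay":0,"az":0}]' >/dev/null; $C
```

```text
t 10.30 z 167.52 Fz 3.86 [571.1 -68. ]
t 10.38 z 167.66 Fz 2.83 [571.1 -68. ]
t 10.47 z 167.70 Fz 3.32 [571.1 -68. ]
```

```bash
J="python3 -m jog"; C="python3 ck.py 5"
$J '[{"tx":0,"ty":0,"tz":0.02,"ax":0,"ay":0,"az":0}]' >/dev/null; $C && $J '[{"tx":0,"ty":0,"tz":0.02,"ax":0,"ay":0,"az":0}]' >/dev/null; $C;  $J '[{"tx":0,"ty":0,"tz":0,"ax":0,"ay":0,"az":0}]' >/dev/null; $C;$J '[{"tx":0,"ty":0,"tz":0,"ax":0,"ay":0,"az":0}]' >/dev/null; $C
```

```text
t 10.55 z 167.31 Fz 4.28 [571.1 -68. ]
t 10.63 z 166.96 Fz 5.40 [571.2 -68. ]
t 10.72 z 167.18 Fz 4.78 [571.2 -68. ]
t 10.80 z 167.35 Fz 4.46 [571.2 -68. ]
```

The force rises with stiffness and holds at 4.5–5 N, a board load of about 2.5–3 N, so contact is confirmed. I'll rise and return to the post.

```bash
python3 -m jog '[{"tx":0,"ty":0,"tz":-0.2,"ax":0,"ay":0,"az":0},{"tx":0,"ty":0,"tz":-0.5,"ax":0,"ay":0,"az":0},{"tx":0,"ty":0,"tz":-0.7,"ax":0,"ay":0,"az":0},{"tx":0,"ty":0,"tz":-0.3,"ax":0,"ay":0,"az":0},{"tx":-0.6,"ty":-0.2,"tz":0,"ax":0,"ay":0,"az":0},{"tx":-0.9,"ty":-0.3,"tz":0,"ax":0,"ay":0,"az":0},{"tx":-0.9,"ty":-0.3,"tz":0,"ax":0,"ay":0,"az":0},{"tx":-0.7,"ty":-0.2,"tz":0,"ax":0,"ay":0,"az":0},{"tx":0,"ty":0,"tz":0,"ax":0,"ay":0,"az":0}]' 0; python3 d.py 477.3 -6.7 200
python3 - <<'E'
from h import *
p,d=capture("scene");b=(125,205,180,260);cv2.imwrite("pics/scene9.png",cv2.resize(p[b[0]:b[1],b[2]:b[3],::-1],None,fx=7,fy=7,interpolation=2))
E
```

```text
t: 11.55
ee_pos: [483.4, -13.7, 215.3]
tcp_rot: [-3.112, 0.402, 0.025]
contact_force: [0.7, 0.4, 0.6]
grip_width: 0.005
t 11.55 tcp [483.4 -13.7 215.3] F [0.7  0.38 0.64] grip 0.005 yaw_y -104.7 zdir [-0.015  0.006 -1.   ] q [-0.11 -0.05  1.5   0.    1.71  1.72]
delta tool mm [-7.5 -5.2 15.4] units [-0.25 -0.17  0.51]
turn units [-0.02  0.24  0.02]
```

View pics/scene9.png

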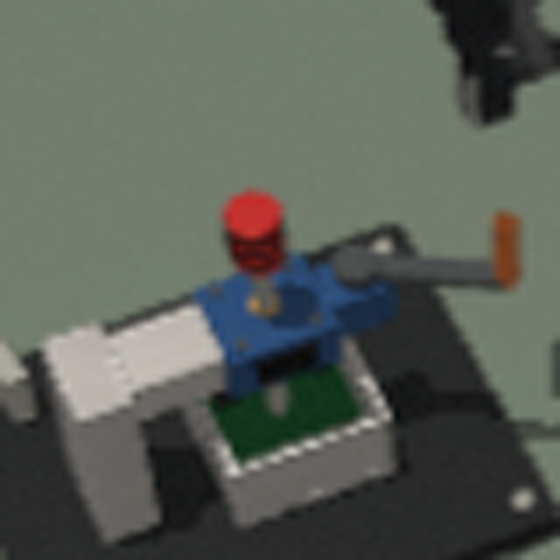

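The knob is lowered (crop (253,230)), and the probe tip shows on the green board at (277,400). Now I'll cage the post.

```bash
python3 -m jog '[{"tx":-0.25,"ty":-0.17,"tz":0,"ax":0,"ay":0.24,"az":0},{"tx":0,"ty":0,"tz":0,"ax":0,"ay":0,"az":0},{"tx":0,"ty":0,"tz":0,"ax":0,"ay":0,"az":0},{"tx":0,"ty":0,"tz":0.3,"ax":0,"ay":0,"az":0},{"tx":0,"ty":0,"tz":0.4,"ax":0,"ay":0,"az":0}]' 0.4; python3 d.py 477.3 -6.7 137
```

```text
t: 12.02
ee_pos: [481.2, -9.2, 194.2]
tcp_rot: [-3.115, 0.404, -0.006]
contact_force: [-0.3, 0.4, -0.9]
grip_width: 0.399
t 12.02 tcp [481.2  -9.2 194.2] F [-0.3   0.36 -0.88] grip 0.399 yaw_y -104.8 zdir [ 0.004  0.    -1.   ] q [-0.1  -0.07  1.56  0.    1.65  1.73]
delta tool mm [-4.6 -1.3 57.2] units [-0.15 -0.04  1.91]
turn units [-0.02 -0.06  0.  ]
```

```bash
python3 -m jog '[{"tx":-0.15,"ty":-0.04,"tz":0.3,"ax":0,"ay":0,"az":0},{"tx":0,"ty":0,"tz":0.4,"ax":0,"ay":0,"az":0},{"tx":0,"ty":0,"tz":0.4,"ax":0,"ay":0,"az":0},{"tx":0,"ty":0,"tz":0.3,"ax":0,"ay":0,"az":0},{"tx":0,"ty":0,"tz":0.3,"ax":0,"ay":0,"az":0},{"tx":0,"ty":0,"tz":0.05,"ax":0,"ay":0,"az":0}]' 0.4; python3 d.py 477.3 -6.7 137
```

```text
t: 12.52
ee_pos: [474.3, -7.6, 129.5]
tcp_rot: [-3.115, 0.408, 0.013]
contact_force: [-0.9, -0.6, -0.5]
grip_width: 0.4
t 12.52 tcp [474.3  -7.6 129.5] F [-0.95 -0.62 -0.47] grip 0.400 yaw_y -104.9 zdir [-0.008  0.001 -1.   ] q [-0.09 -0.04  1.66  0.    1.53  1.74]
delta tool mm [ 2.6 -1.6 -7.6] units [ 0.09 -0.05 -0.25]
turn units [ 0.01  0.12 -0.03]
```

```bash
python3 -m jog '[{"tx":0.09,"ty":-0.05,"tz":-0.15,"ax":0,"ay":0.1,"az":0},{"tx":0,"ty":0,"tz":0,"ax":0,"ay":0,"az":0},{"tx":0,"ty":0,"tz":0,"ax":0,"ay":0,"az":0}]' 0.22; python3 d.py 477.3 -6.7 135
python3 -m jog '[{"tx":-0.14,"ty":0.27,"tz":0,"ax":0,"ay":0,"az":0},{"tx":-0.1,"ty":0.29,"tz":0,"ax":0,"ay":0,"az":0},{"tx":-0.06,"ty":0.3,"tz":0,"ax":0,"ay":0,"az":0},{"tx":-0.02,"ty":0.3,"tz":0,"ax":0,"ay":0,"az":0}]'; python3 d.py 459.3 -38.2 136
```

```text
t: 12.77
ee_pos: [477.3, -6.8, 133.6]
tcp_rot: [3.114, -0.408, -0.003]
contact_force: [0.8, 0.2, -0.5]
grip_width: 0.224
t 12.77 tcp [477.3  -6.8 133.6] F [ 0.84  0.17 -0.49] grip 0.224 yaw_y -104.9 zdir [-0.002 -0.001 -1.   ] q [-0.09 -0.04  1.65 -0.    1.54  1.74]
delta tool mm [-0.1 -0.1 -1.4] units [-0.   -0.   -0.05]
turn units [ 0.02  0.03 -0.03]
t: 13.1
ee_pos: [457.3, -36.0, 134.6]
tcp_rot: [-3.111, 0.399, 0.006]
contact_force: [-2.0, 3.8, -1.5]
grip_width: 0.225
t 13.10 tcp [457.3 -36.  134.6] F [-1.97  3.84 -1.5 ] grip 0.225 yaw_y -104.6 zdir [-0.003  0.006 -1.   ] q [-0.16 -0.1   1.7   0.01  1.54  1.66]
delta tool mm [ 2.5  1.6 -1.4] units [ 0.08  0.05 -0.05]
turn units [-0.07  0.06  0.04]
```

```bash
python3 -m jog '[{"tx":0.06,"ty":0.3,"tz":0,"ax":0,"ay":0,"az":0},{"tx":0.07,"ty":0.3,"tz":0,"ax":0,"ay":0,"az":0},{"tx":0.1,"ty":0.29,"tz":0,"ax":0,"ay":0,"az":0},{"tx":0.14,"ty":0.27,"tz":0,"ax":0,"ay":0,"az":0}]'; python3 d.py 459.5 -74.5 135
```

```text
t: 13.43
ee_pos: [457.3, -74.7, 135.2]
tcp_rot: [-3.108, 0.397, 0.007]
contact_force: [-0.7, 4.6, 0.6]
grip_width: 0.22
t 13.43 tcp [457.3 -74.7 135.2] F [-0.71  4.59  0.56] grip 0.220 yaw_y -104.6 zdir [-0.003  0.009 -1.   ] q [-0.25 -0.08  1.69  0.01  1.54  1.58]
delta tool mm [ 2.1 -0.8  0.2] units [ 0.07 -0.03  0.01]
turn units [-0.11  0.08  0.06]
```

Pressing on to the stop.

```bash
python3 -m jog '[{"tx":0.08,"ty":0.12,"tz":0,"ax":0,"ay":0,"az":0},{"tx":0.04,"ty":0.08,"tz":0,"ax":0,"ay":0,"az":0}]'; python3 d.py 459.5 -74.5 135;python3 -m jog '[{"tx":0.03,"ty":0.1,"tz":0,"ax":0,"ay":0,"az":0},{"tx":0,"ty":0,"tz":0,"ax":0,"ay":0,"az":0}]'; python3 d.py 459.5 -74.5 135
```

```text
t: 13.6
ee_pos: [457.9, -78.0, 134.9]
tcp_rot: [-3.095, 0.392, 0.018]
contact_force: [-6.5, 26.8, 6.1]
grip_width: 0.223
t 13.60 tcp [457.9 -78.  134.9] F [-6.49 26.77  6.08] grip 0.223 yaw_y -104.5 zdir [-0.009  0.023 -1.   ] q [-0.26 -0.07  1.68  0.02  1.55  1.56]
delta tool mm [ 0.7 -3.8 -0.1] units [ 0.02 -0.13 -0.  ]
turn units [-0.28  0.2   0.09]
t: 13.77
ee_pos: [457.9, -76.4, 135.0]
tcp_rot: [-3.083, 0.385, 0.024]
contact_force: [-0.6, 2.0, 0.2]
grip_width: 0.222
t 13.77 tcp [457.9 -76.4 135. ] F [-0.64  1.99  0.24] grip 0.222 yaw_y -104.2 zdir [-0.011  0.036 -0.999] q [-0.27 -0.07  1.67  0.03  1.56  1.55]
delta tool mm [ 1.1 -2.3  0.1] units [ 0.04 -0.08  0.  ]
turn units [-0.46  0.28  0.15]
```

At the shut stop, with a force peak of 27 N. I'll release, rise and verify.

```bash
python3 -m jog '[{"tx":0,"ty":-0.08,"tz":0,"ax":-0.4,"ay":0.25,"az":0},{"tx":0,"ty":0,"tz":0,"ax":0,"ay":0,"az":0},{"tx":0,"ty":0,"tz":0,"ax":0,"ay":0,"az":0}]' 0.4; python3 d.py 459.5 -74.5 215; python3 -m jog '[{"tx":0,"ty":0,"tz":-0.5,"ax":0,"ay":0,"az":0},{"tx":0,"ty":0,"tz":-1,"ax":0,"ay":0,"az":0},{"tx":0,"ty":0,"tz":-1,"ax":0,"ay":0,"az":0},{"tx":-0.5,"ty":0,"tz":-0.3,"ax":0,"ay":0,"az":0},{"tx":-1,"ty":0,"tz":0,"ax":0,"ay":0,"az":0},{"tx":-1,"ty":0,"tz":0,"ax":0,"ay":0,"az":0},{"tx":-0.5,"ty":0,"tz":0,"ax":0,"ay":0,"az":0},{"tx":0,"ty":0,"tz":0,"ax":0,"ay":0,"az":0},{"tx":0,"ty":0,"tz":0,"ax":0,"ay":0,"az":0}]'
python3 - <<'E'
from h import *
im={}
for n,b in(("scene",(110,230,160,270)),("top",(140,240,240,340))):
    p,d=capture(n);im[n]=p;cv2.imwrite(f"pics/{n}10.png",cv2.resize(p[b[0]:b[1],b[2]:b[3],::-1],None,fx=5,fy=5,interpolation=2))
    p0=np.load(n+".npz")["p"].astype(int); cv2.imwrite(f"pics/{n}diff.png",np.clip(np.abs(p-p0).max(2)*3,0,255).astype(np.uint8))
p=im["scene"];h=cv2.cvtColor(p,cv2.COLOR_RGB2HSV);H,S,V=h[...,0].astype(int),h[...,1],h[...,2]
m=(H>=6)&(H<16)&(S>130)&(V>80); m[:130]=0;m[240:]=0;m[:,:225]=0;m[:,310:]=0
ys,xs=np.nonzero(m);uv=(xs.mean(),ys.mean());print(len(xs),uv)
q=atz("scene",uv,149);v=q[:2]-np.array([527,-56]);print(q,np.linalg.norm(v),"lever",np.radians((np.degrees(np.arctan2(v[1],v[0]))+14.8-150)%360))
E
```

```text
t: 14.02
ee_pos: [459.9, -76.6, 135.7]
tcp_rot: [3.115, -0.391, 0.004]
contact_force: [-0.2, 0.2, 0.3]
grip_width: 0.398
t 14.02 tcp [459.9 -76.6 135.7] F [-0.22  0.23  0.27] grip 0.398 yaw_y -104.3 zdir [ 0.002 -0.002 -1.   ] q [-0.24 -0.08  1.68 -0.    1.54  1.58]
delta tool mm [ -0.7  -1.8 -79.3] units [-0.02 -0.06 -2.64]
turn units [ 0.02 -0.04  0.12]
t: 14.77
ee_pos: [371.2, -59.3, 224.9]
tcp_rot: [3.104, -0.4, 0.016]
contact_force: [0.7, 1.0, 0.0]
grip_width: 0.4
28 (np.float64(243.0), np.float64(144.5))
[459.01254443 -74.89939979 149.        ] 70.56544074644029 lever 1.053045452809931
```

View pics/scene10.png

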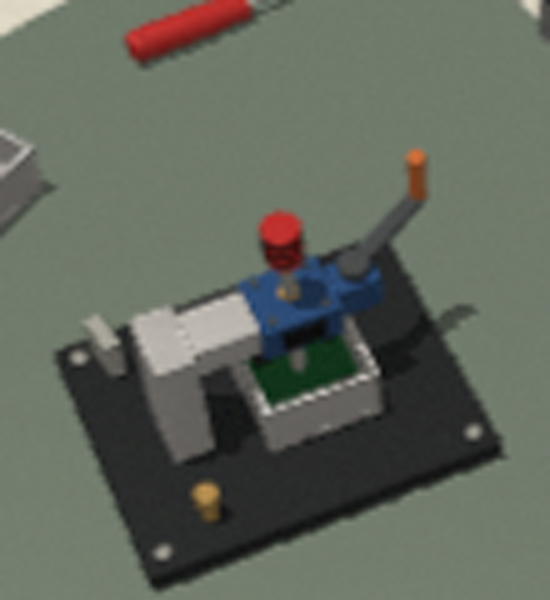

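View pics/scenediff.png

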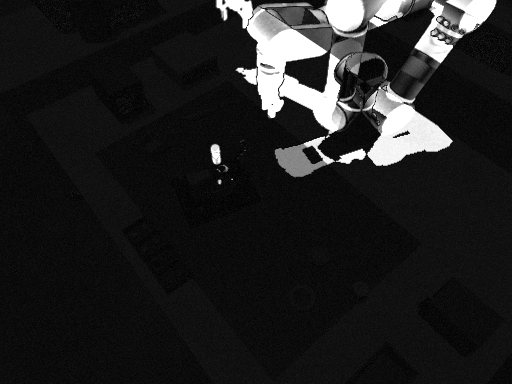

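The lever is shut at about 1.05 and the post is back at its starting pixel (crop (416,175)). The tip is still on the board at (299,358). The difference image shows only the robot, the knob and the probe changed. I'll hand in.

```bash
python3 -c "
from station import *
print(hand_in())"
```

```text
the job is handed in; nothing more can be done
None
```

The job is done and handed in at about 15 s of the 53 s allowed. I swung the lever open, pushed the probe down onto the board with shut fingers on top of the red knob, and swung the lever shut. The gripper then let go and backed off.

- **Lever:** the camera put it at about 0.00 rad when open and about 1.05 rad when shut. The force peaked at 27 N when it met the shut stop, under the 120 N wrist limit.
- **Board contact:** the push on the knob rose from about 2 N of sliding friction and held at 4.5–5 N, with a peak reading of 5.4 N. That means a board load of about 3 N, below the 8 N limit.
- **Last pictures:** the tip shows on the board and the knob stayed at the same height, to about a pixel (4–5 mm), while the lever was shut. I did not measure the last 1.5 mm of the gap directly. In the scene view, only the robot and the probe with its knob differ from the start.

**What disagreed:**
- The shut fingers met the knob about 19 mm lower, by the TCP reading, than the knob height measured by the cameras. I therefore relied on force for the contact.
- A single noisy force reading (3.65 N) on the way down looked like contact. A second reading showed the probe was still sliding, so I carried on.

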